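# Press the cap and cup home on the flask

## Robot

A 6-joint arm with a two-finger parallel gripper is mounted at the origin on the work surface. World frame = base frame: x ahead of the robot, y to its left, z up, the work surface at z = 0. Lengths are in m, angles in degrees, forces in N, time in s.
With the tool pointing down it reaches from about 0.325 to 0.925 m from the base axis. Payload 3.1 kg.
Tool frame: the origin (TCP) lies on the centre line of the jaws, within the pads' length; the fingertips stand 17 mm ahead of it and the grasp point (between the pads) lies 2 mm behind it; z points along the fingers, y is the line along which they close (so a half turn about z gives the same grasp; the last joint's range is limited). The gripper opens to 85 mm and grips with 20 to 120 N. Pads are 22 mm wide; open, the fingers measure 114 mm over their backs; the gripper's body (76 mm by 85 mm) begins 54 mm behind the grasp point. The pads swing forward as they close: fully open they stand 13 mm farther back than shut.
Start: joints at [66.967, 12.427, 92.441, -0, 75.132, -6.429], TCP at [0.179, 0.599, 0.222] pointing down, gripper open.
Joint ranges: [-157.48, 157.48], [-44.54, 120.13], [17.64, 146.25], [-64.5, 244.5], [7.68, 150.69], [-147.95, 147.95]. Speed limits (degrees/s): [159.86, 159.86, 180, 180, 180, 180].

## Interface

Orientations are given as [roll, pitch, yaw] about the fixed x, y, z axes, in that order (R = Rz(yaw) Ry(pitch) Rx(roll)).
In Python, from rig import robot gives the robot as it stands. The module is installed in compiled form; this text tells all that it offers.
- The arm moves only by the tool servo_tool, never from a script. Its argument "plan" is a list of rows, each a list of 5 numbers: the opening in per cent of the stroke, from 0 (shut) to 100 (fully open), then the shift along the world's x, y, z in mm, then the turn about the world's z in rad. In form: [[jaw, tx, ty, tz, twist], ...]. A call has 1 to 20 rows; each row is the pose to reach, as a shift and turn from the pose commanded when the call began; what a row does not reach only later rows make up. A row lasts 1/8 s, in which the tool goes at most 62.5 mm and 10.7 degrees, less where a joint would pass 70% of its speed; a pose out of reach is approached as far as the arm can. A call with a gripper value outside its range is refused whole. The fingers move at their own pace and stop on an object; "squeeze" is the grip in N (left out, the last holds). Time passes only in rows, so rows that repeat a pose let the fingers close. It gives the time, the measured TCP pose, the force, the opening and the grip force at its end, in the units of the state.
- robot.get_obs(): the state, without advancing time (a new reading comes with each control period).
- robot.read_camera(name): name is "scene" or "top"; returns the picture (400x640x3 uint8, blue, green, red); there is no depth.
- robot.calibration(name): a dict with "intrinsics" (3x3 intrinsics, pixels), "dist_coeffs" ([k1, k2, p1, p2, k3] as OpenCV has them; the pictures are not rectified), "R" (3x3) and "t" (3): a world point X has camera coordinates R X + t. Camera axes: x right, y down, z forward; pixel columns grow to the right and rows downward; lengths in m; the calibration is good to about 2 mm. A picture is of the moment at which its call begins. calibration takes no time and is no camera call.
- robot.hand_in(): hands the job in; it is judged then, once.
The state is a dict: "time_s": time; "joint_pos": joint angles; "joint_velocities": joint speeds; "tau": joint torques, N m; "eef_pos": TCP position; "tcp_rot": TCP orientation; "wrist_force": force on the tool from outside, world axes, zero at the start; "torque": the same for the moment, N m; "grip_width": opening from 0.0 (shut) to 1.0 (fully open); "grasp_force": force on a finger pad.
Only numpy, scipy, OpenCV 4.12 (cv2) and the standard library are available. Lean on these libraries where they do the work, as an engineer would, in place of code of your own. Each camera call takes 0.05 s, during which the arm holds its last target. There are 200 camera calls.

## Task

Close up the steel flask: put its small hollow cap over the neck and press it down until it is fully home. Then take the steel cup from the slanted draining stand, turn it mouth-down over the capped neck, let it come to rest on the rubber collar and press it down fully home too. Keep the flask standing where it is, and leave the other things on the shelf where they are.

Things in the scene. Friction and masses are not known exactly. Their poses are not given: they have to be found in the camera images.
- flask: Full steel flask, loose, 850 g, upright. Origin: centre of underside, z up. Body 80 across, shoulder at height 130, neck 39 across up to height 168. Flat rubber collar 72 across round the neck's foot: top at height 138, pressed home 132. Rubber seal plug 28 across stands 7 out of the neck (top at 175) until pressed. Cap home: its top at 172. Cup home: its closed end at 204.
- flask_mouth (a point): Centre of the top of the flask's neck, 168 above its underside, z up along the flask.
- seal_plug (a joint): How far the seal plug has been pushed down into the neck: 0 stands 7 mm out, 0.007 flush (cap fully home). Held by friction: moves at about 8 N, stays where left.
- collar_ring (a joint): How far the rubber collar has been pushed down: 0 as found, 0.006 fully down (cup fully home). Held by friction: moves at about 8 N, stays where left.
- cap: The flask's cap: small grey plastic cylinder 50 across and 26 high, hollow, standing open side down on the shelf. Origin at the centre of its open underside, z up. Inside 44 across and 22 deep, top 4 thick, 45 g. When laid on the seal plug its origin is 153 above the flask's underside, when home 146.
- cup: The flask's steel cup, no handle: straight cylinder 64 across, 72 long, wall 3, bottom 4, 110 g. Origin: centre of the outside of its closed end; z axis from closed end to mouth. Lies on the draining stand, mouth towards the stand's -x and 30 degrees below level. Mouth-down on the raised collar its closed end is 210 above the flask's underside, home 204.
- stand: Fixed draining stand: wooden base 130 (x) by 90 (y) by 8; two steel rods 8 thick, 40 apart, sloping 30 degrees down to -x carry the cup; cross bar at the low end against its rim. Space beside and above the cup is free. Origin: centre of the base's underside; the cup's closed end starts at x 35, y 0, z 105 in its frame.
- jar_lid: flat red jar lid, disc 90 across, 14 high, bystander; origin at the centre of its underside
- glass_cup: plain drinking glass standing upright, 68 across the rim, 85 high, bystander; origin at the centre of its underside
- pusher: wooden pusher lying along its y axis, 160 long, head 48 across, bystander; origin under its middle
- tongs: steel tongs lying flat along their y axis, 215 long, 70 wide, 14 high, bystander; origin under their middle
- tin: closed steel tin, 72 across, 75 high, bystander; origin at the centre of its underside
- jar: closed amber jar with steel cap, 70 across, 110 high, bystander; origin at the centre of its underside
Not all that is in view belongs to the job. What is meant by the cap is not blue, and is the larger of those in its own colour.

How it is judged (in metres and radians):
On the way, in this order (a step that is already met when the one before it is completed fails the run):
1. the cap is over the neck, on the seal plug, not yet pressed (horizontal distance between cap and flask_mouth below 0.008 m and angle between cap's own z axis and vertical below 0.2 rad and z of cap in the frame of flask_mouth below -0.006 m and value of joint seal_plug below 0.003 m).
2. the cap is pressed fully home (horizontal distance between cap and flask_mouth below 0.006 m and angle between cap's own z axis and vertical below 0.1 rad and z of cap in the frame of flask_mouth between -0.026 and -0.0195 m and value of joint seal_plug above 0.005 m), for 0.2 s.
3. the cup is mouth-down over the capped neck, at the collar, which is not yet pressed (horizontal distance between cup and flask_mouth below 0.012 m and angle between cup's own z axis and vertical above 2.9 rad and z of cup in the frame of flask below 0.222 m and value of joint collar_ring below 0.003 m).
4. the cup is pressed fully home (horizontal distance between cup and flask_mouth below 0.009 m and angle between cup's own z axis and vertical above 3 rad and z of cup in the frame of flask between 0.198 and 0.2065 m and value of joint collar_ring above 0.004 m), for 0.2 s.
At the end, for the whole second after the job is handed in: Flask upright (3 deg), within 50 mm of its place; cap over the neck, within 6 mm of centre and 6 deg of level, home within 2 mm; cup mouth-down over it, within 9 mm of centre and 8 deg, home within 2 mm; all at rest; every other thing within 40 mm of where it was (all of step 2 and all of step 4 and angle between flask's own z axis and vertical below 0.05 rad and distance of flask from where it was at the start of the episode below 0.05 m and linear speed of each of cup, flask below 0.02 m/s and height (world z) of flask below 0.005 m and distance of each of jar_lid, glass_cup, pusher, tongs, tin, jar from where it was at the start of the episode below 0.04 m); the robot touches nothing.
It fails at once if the flask is tipped more than 20 degrees (angle between flask's own z axis and vertical above 0.35 rad).
It fails at once if another thing on the shelf is shifted by more than 40 mm (distance of any of jar_lid, glass_cup, pusher, tongs, tin, jar from where it was at the start of the episode above 0.04 m).
It also fails if it takes over 72 s, if anything falls off the work surface, if the arm or the gripper's body presses on something with over 40 N, if the wrist force passes 120 N, or if a joint passes its speed limit or range.

## Working session

There is one attempt and no reset: what is moved stays moved. The work goes in short steps, Python scripts to look and compute and a tool call to move; the robot and the scene stay as the last step left them, time stands still between calls to the robot, and variables do not carry over. Pictures are saved under pics/ and viewed, at most 10 in all, crops included, and the job is handed in when it is done.

Besides the shell and the picture viewer there is one more tool, called after "Request:" as a command line: name --pt "numbers of a row" for each row, then --argument value for the rest. servo_tool: Moves the arm, as the interface text tells. Its arguments: {"type":"object","properties":{"plan":{"type":"array"},"squeeze":{"type":"number"}},"required":["plan"]}

```bash
mkdir -p pics; cat > h.py <<'E'
import numpy as np, cv2
from rig import robot
def ray(name,uv):
    c=robot.calibration(name);K=np.array(c["intrinsics"]);d=np.array(c["dist_coeffs"],float)
    R=np.array(c["R"]);t=np.array(c["t"]).ravel()
    p=cv2.undistortPoints(np.array(uv,float).reshape(-1,1,2),K,d).reshape(-1,2)
    D=np.c_[p,np.ones(len(p))]@R
    return -R.T@t,D
def onplane(name,uv,z):
    o,D=ray(name,uv); return o+D*((z-o[2])/D[:,2])[:,None]
def proj(name,X):
    c=robot.calibration(name);R=np.array(c["R"])
    return cv2.projectPoints(np.array(X,float).reshape(-1,1,3),cv2.Rodrigues(R)[0],np.array(c["t"],float).ravel(),np.array(c["intrinsics"]),np.array(c["dist_coeffs"],float))[0].reshape(-1,2)
E
python3 - <<'E'
from h import *
for n in("scene","top"):
    cv2.imwrite(f"pics/{n}0.png",robot.read_camera(n))
    print(n,ray(n,[[320,200]]))
print(robot.get_obs())
E
```

```text
scene (array([1.04955938, 0.27869038, 0.72745527]), array([[-0.59335365, -0.31708709, -0.7398988 ]]))
top (array([0.41470107, 0.00825477, 0.97011518]), array([[ 0.14543005,  0.01940503, -0.98921552]]))
{'time_s': 0.1, 'joint_pos': array([ 6.69678096e+01,  1.24739241e+01,  9.25204712e+01,  1.77067917e-04,
        7.51330852e+01, -6.42819206e+00]), 'joint_velocities': array([ 0.0862154 , -0.17673025, -0.3160864 ,  0.14437586, -0.02114845,
        0.0256934 ]), 'tau': array([-2.56896410e-04, -3.98073864e+01, -3.04970670e+01, -1.58930543e-04,
        4.23072415e-03, -3.08173310e-05]), 'eef_pos': array([0.17826942, 0.59823822, 0.22097195]), 'tcp_rot': array([-1.79873340e+02, -1.44423918e-02,  1.63395940e+02]), 'wrist_force': array([ 0.85675907, -0.04706557, -0.00448274]), 'torque': array([-0.01291434, -0.00336997, -0.07589922]), 'grasp_force': 0.0, 'grip_width': 1.0006674957172723}
```

View pics/scene0.png

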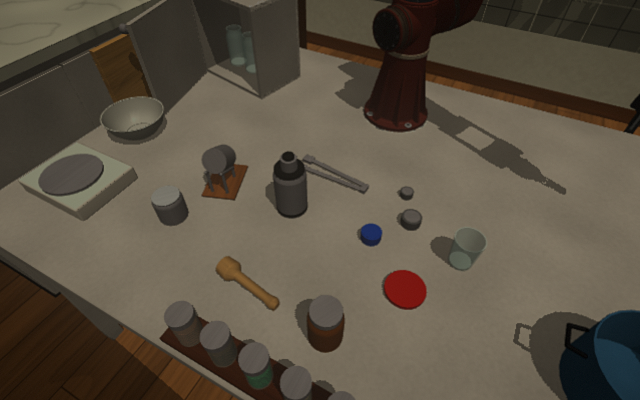

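View pics/top0.png

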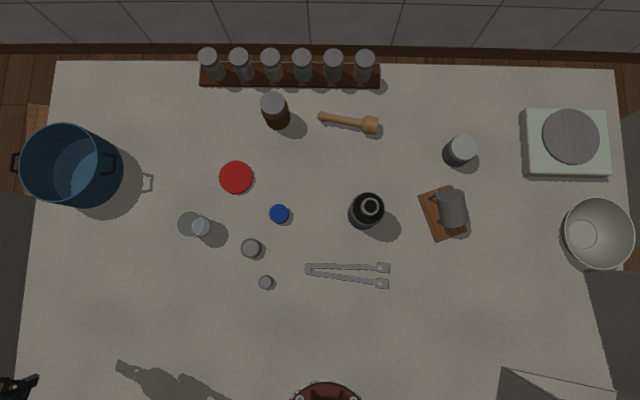

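The top view shows three cap candidates: light grey at (251,248), smaller grey at (266,283) and blue at (279,214). In the scene view they are at (411,219), (407,192) and (371,234). The cap should be the larger grey one, at (251,248). I'll confirm it in a crop, together with the flask and the stand.

```bash
python3 - <<'E'
from h import *
s=cv2.imread("pics/scene0.png");t=cv2.imread("pics/top0.png")
def cr(im,u,v,w=50,h=37):
    c=im[v-h:v+h,u-w:u+w]; return cv2.convertScaleAbs(cv2.resize(c,(400,296),interpolation=cv2.INTER_CUBIC),alpha=1.8)
a=np.vstack([np.hstack([cr(t,262,250),cr(s,398,215)]),np.hstack([cr(t,400,212,80,60),cr(s,250,180,80,60)])])
cv2.imwrite("pics/crop1.png",a)
E
```

```text
(no output)
```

View pics/crop1.png

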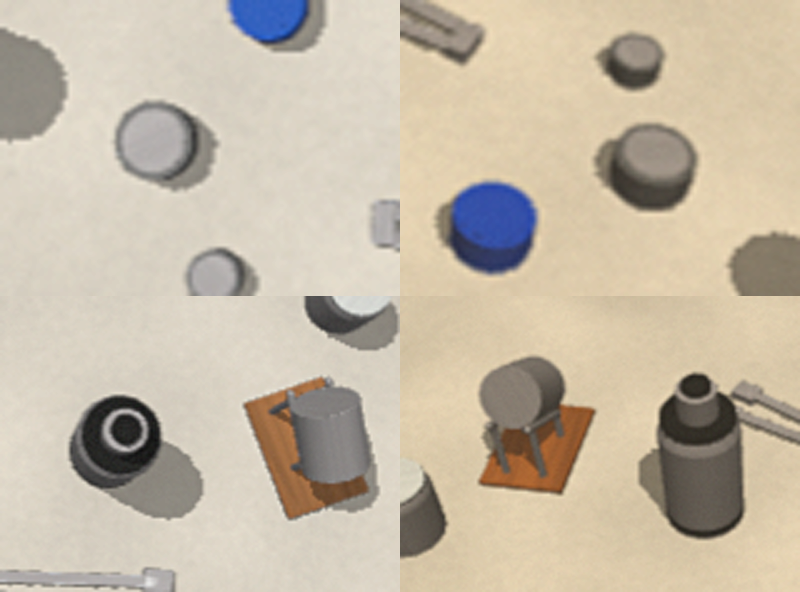

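The crop confirms it: the light grey cap at top (251,248) is clearly larger than the one at (266,283), so it is the cap. The stand's orange base is at about (444,213), with the cup's closed end facing the scene camera and its mouth towards the robot.

```bash
python3 - <<'E'
from h import *
from scipy.optimize import least_squares
ims={"scene":cv2.imread("pics/scene0.png"),"top":cv2.imread("pics/top0.png")}
def blob(n,mask,u,v):
    N,l,st,c=cv2.connectedComponentsWithStats(mask.astype(np.uint8)); k=l[v,u]
    if k==0: return None
    cn=cv2.findContours((l==k).astype(np.uint8),cv2.RETR_EXTERNAL,cv2.CHAIN_APPROX_NONE)[0][0]
    return cn,st[k]
def circ(P):
    r=least_squares(lambda p:np.hypot(P[:,0]-p[0],P[:,1]-p[1])-p[2],[*P[:,:2].mean(0),.02],loss="soft_l1",f_scale=.001);return r.x.round(4),np.sqrt((r.fun**2).mean()).round(4)
t=ims["top"];g=cv2.cvtColor(t,cv2.COLOR_BGR2GRAY)
s=ims["scene"];gs=cv2.cvtColor(s,cv2.COLOR_BGR2GRAY)
print("cap row",g[248,232:275]);print("cap col",g[230:266,251]);print("flask row",g[206,345:390]);print("flask col",g[190:232,371])
print("scene plug row",gs[157,276:302],"col",gs[148:175,288])
for n in ims:
    hsv=cv2.cvtColor(ims[n],cv2.COLOR_BGR2HSV)
    m=(hsv[...,0]<16)&(hsv[...,1]>110)&(hsv[...,2]>40)
    w=np.zeros_like(m); 
    if n=="top": w[180:245,412:472]=1
    else: w[155:205,195:252]=1
    ys,xs=np.nonzero(m&w); P=onplane(n,np.c_[xs,ys],.008)[:,:2].astype(np.float32)
    hull=cv2.convexHull(P*1000); r=cv2.minAreaRect(hull); print(n,len(xs),r); print(cv2.boxPoints(r).round(1).tolist()); print(cv2.approxPolyDP(hull,4,True)[:,0].round(0).tolist())
E
```

```text
cap row [122 121 121 120 120 120 121 118 100  73  89 102 101  99  98  98  98  98
  99  98  98  98  97  97  98  89  71  60  35  52  76  75  73  75  96 116
 117 117 118 118 118 117 118]
cap col [118 118 118 118 118 116 118 119  89  70  89 101 102 100  98  99  97  99
  98  98  97  98  98  99 101  98  74  67  76 109 120 119 120 118 118 118]
flask row [116 116 117 117  99  69  67  55  27  22  21  16  21  21  23  40  78  98
  81  44  20  18  23  22  23  22  23  20  23  20  21  34  77  81  40  12
  17  16  30  91 116 115 114 112 113]
flask col [115 118  96  38  16  21  16  46  99  82  31  19  19  19  23  20  23  22
  22  23  21  21  39  71  96  44  18  14  13  19  23  23  17  21  48  47
  36  53  75  75  74  74]
scene plug row [112 114 115 108  94  66  35  22  25  25  27  27  26  27  27  26  23  24
  62  85  86 102 116 114 115 113] col [111 114 106  66  25  25  26  29  26  26  26  24  23  48  85  74  50  49
  51  50  51  50  50  51  48  32  24]
scene 829 ((530.509521484375, -292.0132141113281), (131.28282165527344, 90.74627685546875), 20.23753547668457)
[[453.20001220703125, -272.1000061035156], [484.6000061035156, -357.29998779296875], [607.7999877929688, -311.8999938964844], [576.4000244140625, -226.6999969482422]]
[[604.0, -309.0], [576.0, -227.0], [457.0, -272.0], [469.0, -312.0], [529.0, -338.0]]
top 836 ((528.84326171875, -290.59051513671875), (127.72822570800781, 87.25434875488281), 20.016345977783203)
[[453.8999938964844, -271.5], [483.79998779296875, -353.3999938964844], [603.7999877929688, -309.70001220703125], [573.9000244140625, -227.6999969482422]]
[[603.0, -308.0], [572.0, -229.0], [456.0, -273.0], [486.0, -352.0]]
```

```bash
cat >> h.py <<'E'
from scipy.optimize import least_squares
from scipy.ndimage import map_coordinates
def circfit(n,im,cx,cy,z,r,sign,win=.006,it=4,ang=(0,360)):
    """radial edge: project circle (r at height z), find strongest gradient of given sign (outward) nearby; refit centre+radius"""
    g=cv2.GaussianBlur(cv2.cvtColor(im,cv2.COLOR_BGR2GRAY),(0,0),.6).astype(float)
    a=np.radians(np.arange(ang[0],ang[1],5)); rr=np.arange(r-win,r+win,.0003); rad=r
    for _ in range(it):
        P=[]
        for th in a:
            X=np.c_[cx+rr*np.cos(th),cy+rr*np.sin(th),np.full(len(rr),z)]
            uv=proj(n,X); v=map_coordinates(g,[uv[:,1],uv[:,0]],order=1)
            d=np.gradient(v)*sign; k=d.argmax()
            if d[k]>1: P.append(X[k,:2])
        P=np.array(P)
        s=least_squares(lambda p:np.hypot(P[:,0]-p[0],P[:,1]-p[1])-p[2],[cx,cy,r],loss="soft_l1",f_scale=.0005)
        cx,cy,rad=s.x
    return s.x.round(4),len(P),float(np.median(abs(s.fun)).round(5))
E
python3 - <<'E'
from h import *
t=cv2.imread("pics/top0.png");s=cv2.imread("pics/scene0.png")
def go(lbl,n,im,uv,z,r,sg,**k):
    c=onplane(n,[uv],z)[0]; print(lbl,n,*circfit(n,im,c[0],c[1],z,r,sg,**k))
go("plug","top",t,(370.5,205.5),.175,.014,1)
go("ring","top",t,(370,206),.168,.0195,-1,win=.004)
go("plug","scene",s,(288,157),.175,.014,1)
go("cap","top",t,(250.7,248),.026,.025,1)
go("cap","top",t,(250.7,248),.026,.022,-1,win=.005)
go("cap","scene",s,(412,214),.026,.023,-1,win=.005)
# cup: check by expected closed-end and mouth projected
y=np.radians(20.1);o=np.array([.5297,-.2913,0]);ex=np.array([np.cos(y),np.sin(y),0]);ez=np.array([0,0,1])
ce=o+.035*ex+.105*ez;ax=-np.cos(np.pi/6)*ex-.5*ez
print("cup",ce,ce+.072*ax,proj("top",[ce,ce+.072*ax]),proj("scene",[ce]))
E
```

```text
plug top [ 0.5211 -0.0842  0.0135] 72 0.0002
ring top [ 0.5219 -0.0844  0.0195] 72 0.00039
plug scene [ 0.5246 -0.0838  0.015 ] 72 0.0009
cap top [0.4276 0.1987 0.0263] 72 0.00074
cap top [0.428  0.2    0.0201] 72 0.00045
cap scene [0.4284 0.1996 0.0192] 45 0.00073
cup [ 0.5625683  -0.27927191  0.105     ] [ 0.50401218 -0.30070041  0.069     ] [[449.44605592 193.96205191]
 [454.10684231 220.34509134]] [[213.66927157 161.55631753]]
```

Request:
servo_tool --pt "100 30 -50 0 0" --pt "100 60 -100 0 0" --pt "100 90 -150 0 0" --pt "100 125 -200 0 0" --pt "100 155 -250 -10 0" --pt "100 185 -300 -30 0" --pt "100 217 -350 -60 0" --pt "100 249 -399 -100 0" --pt "100 249 -399 -120 0" --pt "100 249 -399 -120 0" --pt "100 249 -399 -120 0" --pt "100 249 -399 -120 0" --squeeze 25

```text
time_s: 1.6
eef_pos: [0.4284, 0.2011, 0.1037]
tcp_rot: [179.9, 0.1, 163.5]
wrist_force: [0.0, -0.4, -0.2]
grip_width: 0.999
grasp_force: 0.0
```

Request:
servo_tool --pt "100 0 -1 -30 0" --pt "100 0 -1 -55 0" --pt "100 0 -1 -70 0" --pt "100 0 -1 -78 0" --pt "100 0 -1 -78 0" --pt "40 0 -1 -78 0" --pt "30 0 -1 -78 0" --pt "30 0 -1 -78 0" --pt "30 0 -1 -78 0" --pt "30 0 -1 -78 0" --pt "30 0 -1 -78 0" --pt "30 0 -1 -78 0" --pt "30 0 -1 -78 0"

```text
time_s: 3.22
eef_pos: [0.4275, 0.1989, 0.0242]
tcp_rot: [-180.0, -0.0, 163.4]
wrist_force: [0.8, 0.4, 0.0]
grip_width: 0.299
grasp_force: 0.0
```

```bash
python3 - <<'E'
from h import *
for i in range(4):
    o=robot.get_obs(); print(o["eef_pos"].round(4),o["tcp_rot"].round(2),o["wrist_force"].round(2),round(o["grip_width"],3),o["grasp_force"])
    robot.read_camera("top")
E
```

```text
[0.4275 0.1989 0.0242] [-180.    -0.   163.4] [0.76 0.4  0.04] 0.299 0.0
[0.4276 0.199  0.0242] [-180.    -0.   163.4] [-0.56  1.02 -0.49] 0.298 0.0
[0.4276 0.199  0.0242] [-180.    -0.   163.4] [-0.38 -0.29 -0.87] 0.298 0.0
[0.4276 0.199  0.0242] [180.   -0.  163.4] [ 0.46 -0.37  0.12] 0.299 0.0
```

```bash
python3 - <<'E'
from h import *
s=robot.read_camera("scene");t=robot.read_camera("top")
f=lambda im,u,v:cv2.convertScaleAbs(cv2.resize(im[v-50:v+50,u-65:u+65],(390,300),interpolation=cv2.INTER_CUBIC),alpha=1.8)
cv2.imwrite("pics/c2.png",np.hstack([f(s,411,200),f(t,251,248)]))
E
```

```text
(no output)
```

View pics/c2.png

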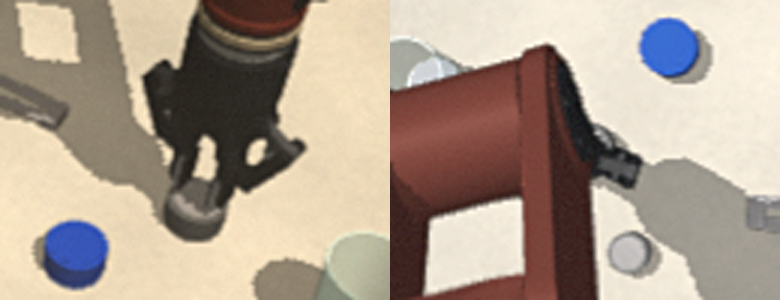

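The picture shows the fingers closed to 25 mm at scene crop (200,190), over the cap's top and not around it. The cap is still at its place (411,220), so I'll check the tip height by projection.

```bash
python3 - <<'E'
from h import *
y=np.array([.286,.958,0])
for z in(.011,.026,.04):
  X=[np.array([.4276,.199,z])+k*y for k in(-.0125,.0125)]
  p=proj("scene",X); print(z,((p-[411-65,200-50])*3).round(0).tolist())
E
```

```text
0.011 [[180.0, 202.0], [205.0, 218.0]]
0.026 [[183.0, 190.0], [208.0, 207.0]]
0.04 [[186.0, 179.0], [212.0, 196.0]]
```

```bash
python3 - <<'E'
from h import *
s=robot.read_camera("scene")
c=cv2.convertScaleAbs(cv2.resize(s[185:235,378:444],(792,600),interpolation=cv2.INTER_CUBIC),alpha=2.2)
cv2.imwrite("pics/c3.png",c)
E
```

```text
(no output)
```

View pics/c3.png

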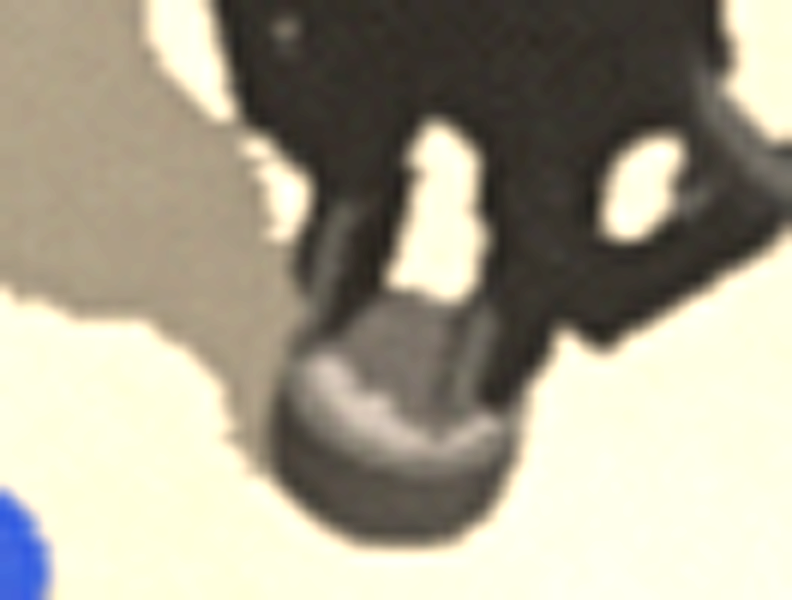

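The tips project onto the cap's top plane at z≈26 mm, so they slipped over its edge. I'll raise, open, and descend lower.

Request:
servo_tool --pt "30 0 0 20 0" --pt "30 0 0 40 0" --pt "100 0 0 40 0" --pt "100 0 0 40 0" --pt "100 0 0 40 0" --pt "100 0 0 40 0" --pt "100 0 0 40 0" --pt "100 0 0 20 0" --pt "100 0 0 0 0" --pt "100 0 0 -5 0" --pt "100 0 0 -8 0" --pt "100 0 0 -8 0" --pt "100 0 0 -8 0"

```text
time_s: 5.2
eef_pos: [0.4282, 0.1992, 0.0169]
tcp_rot: [180.0, 0.1, 163.4]
wrist_force: [0.2, -0.4, 0.6]
grip_width: 1.002
grasp_force: 0.0
```

```bash
python3 - <<'E'
from h import *
s=robot.read_camera("scene")
c=cv2.convertScaleAbs(cv2.resize(s[165:235,365:457],(788,600),interpolation=cv2.INTER_CUBIC),alpha=2.2)
cv2.imwrite("pics/c4.png",c)
E
```

```text
(no output)
```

View pics/c4.png

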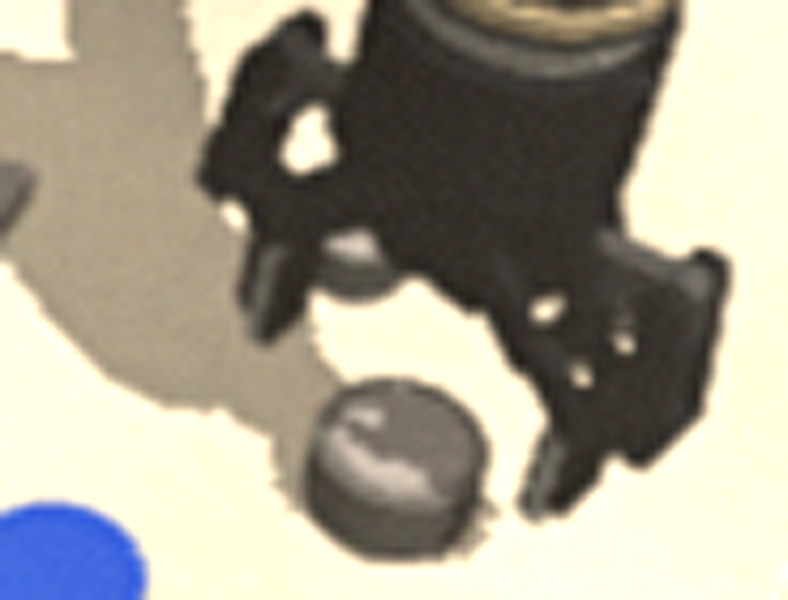

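The fingers straddle the cap in the scene view, with tips at about (396,204) and (427,225). That is roughly 5 px higher than expected, which could be an offset in height or in x. The top view will tell which.

```bash
python3 - <<'E'
from h import *
t=robot.read_camera("top")
c=cv2.convertScaleAbs(cv2.resize(t[215:285,205:297],(788,600),interpolation=cv2.INTER_CUBIC),alpha=2.2)
cv2.imwrite("pics/c5.png",c)
y=np.array([.286,.958,0]);x0=np.array([.4282,.1992,0])
for z in(.0,.013,.025):
  for k in(-.0425,.0425):
    X=x0+k*y+[0,0,z]; print(z,k,"scene crop",((proj("scene",X)[0]-[365,165])*8.57).round(0),"top crop",((proj("top",X)[0]-[205,215])*8.57).round(0))
print(((proj("top",[.428,.1995,.026])[0]-[205,215])*8.57).round(0))
E
```

```text
0.0 -0.0425 scene crop [263. 418.] top crop [540. 326.]
0.0 0.0425 scene crop [502. 579.] top crop [276. 238.]
0.013 -0.0425 scene crop [269. 389.] top crop [533. 325.]
0.013 0.0425 scene crop [512. 551.] top crop [266. 237.]
0.025 -0.0425 scene crop [276. 362.] top crop [527. 325.]
0.025 0.0425 scene crop [521. 525.] top crop [256. 236.]
[389. 281.]
```

View pics/c5.png

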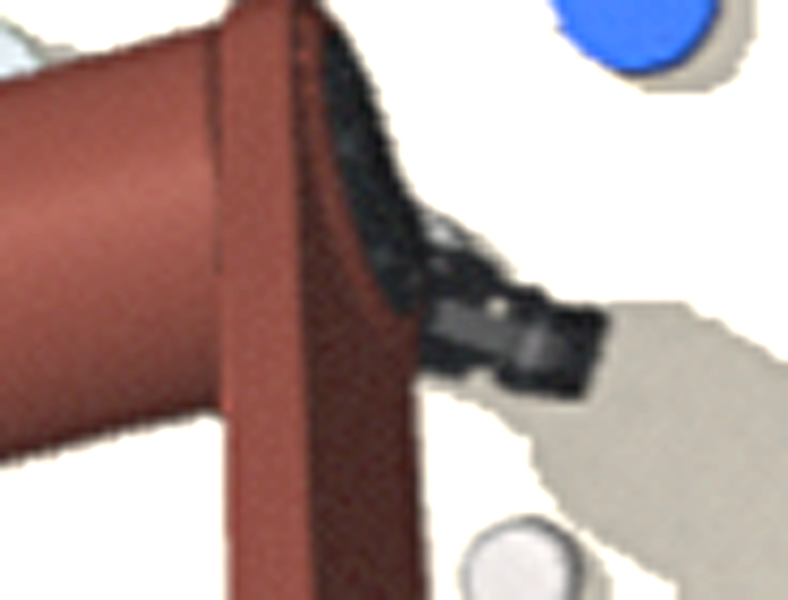

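The fingers line up with the cap laterally to within about 3 mm. Their tips really sit at z≈0.03, so they are higher than the nominal figure. I'll descend in small steps and watch the force.

Request:
servo_tool --pt "100 1 0 -4 0" --pt "100 1 0 -8 0" --pt "100 1 0 -11 0" --pt "100 1 0 -11 0" --pt "100 1 0 -11 0"

```text
time_s: 5.92
eef_pos: [0.4286, 0.199, 0.0051]
tcp_rot: [-180.0, -0.0, 163.4]
wrist_force: [-0.0, -0.1, 0.0]
grip_width: 1.001
grasp_force: 0.0
```

Request:
servo_tool --pt "75 0 0 0 0" --pt "68 0 0 0 0" --pt "68 0 0 0 0" --pt "68 0 0 0 0"

```text
time_s: 6.42
eef_pos: [0.4286, 0.199, 0.0052]
tcp_rot: [180.0, 0.0, 163.4]
wrist_force: [0.1, -0.3, -0.5]
grip_width: 0.68
grasp_force: 0.0
```

```bash
python3 - <<'E'
from h import *
s=robot.read_camera("scene")
c=cv2.convertScaleAbs(cv2.resize(s[165:235,365:457],(788,600),interpolation=cv2.INTER_CUBIC),alpha=2.2)
cv2.imwrite("pics/c6.png",c)
E
```

```text
(no output)
```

View pics/c6.png

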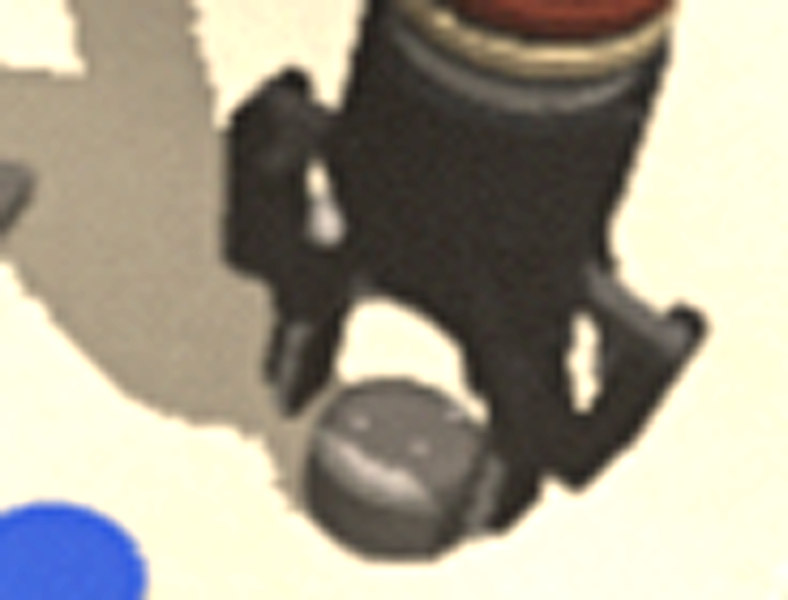

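The cap is now between the fingers, with tips at crop (292,412) and (490,530), about 14 mm above the table. I'll go 6 mm lower and close.

Request:
servo_tool --pt "68 0 0 -3 0" --pt "68 0 0 -6 0" --pt "68 0 0 -6 0" --pt "40 0 0 -6 0" --pt "40 0 0 -6 0" --pt "40 0 0 -6 0" --pt "40 0 0 -6 0" --squeeze 30

```text
time_s: 7.35
eef_pos: [0.4288, 0.199, -0.0007]
tcp_rot: [180.0, 0.0, 163.4]
wrist_force: [0.1, -0.4, -0.2]
grip_width: 0.568
grasp_force: 31.0
```

Request:
servo_tool --pt "40 0 0 30 0" --pt "40 0 0 80 0" --pt "40 0 0 130 0" --pt "40 0 0 180 0" --pt "40 0 0 215 0" --pt "40 16 -48 215 0" --pt "40 32 -96 215 0" --pt "40 48 -144 215 0" --pt "40 64 -192 215 0" --pt "40 80 -240 215 0" --pt "40 90 -275 215 0" --pt "40 94 -283 215 0" --pt "40 94 -283 215 0" --pt "40 94 -283 215 0"

```text
time_s: 9.1
eef_pos: [0.5221, -0.0828, 0.2139]
tcp_rot: [180.0, -0.1, 163.5]
wrist_force: [0.1, 0.7, -0.7]
grip_width: 0.569
grasp_force: 31.3
```

```bash
python3 - <<'E'
from h import *
s=robot.read_camera("scene");t=robot.read_camera("top");o=robot.get_obs();print(o["eef_pos"],o["grip_width"])
for n in("scene","top"): print(n,proj(n,[[.5225,-.0842,.216],[.5225,-.0842,.242]]))
cv2.imwrite("pics/s7.png",s);cv2.imwrite("pics/t7.png",t)
f=lambda im,u,v:cv2.convertScaleAbs(cv2.resize(im[v-50:v+50,u-50:u+50],(400,400),interpolation=cv2.INTER_CUBIC),alpha=2.)
cv2.imwrite("pics/c7.png",np.hstack([f(s,288,150),f(t,370,205)]))
E
```

```text
[ 0.52225447 -0.08277872  0.21411897] 0.5677791388660821
scene [[286.91031986 141.00881559]
 [286.13032581 131.20833493]]
top [[372.42254039 202.56176464]
 [374.04083509 200.73133838]]
```

View pics/c7.png

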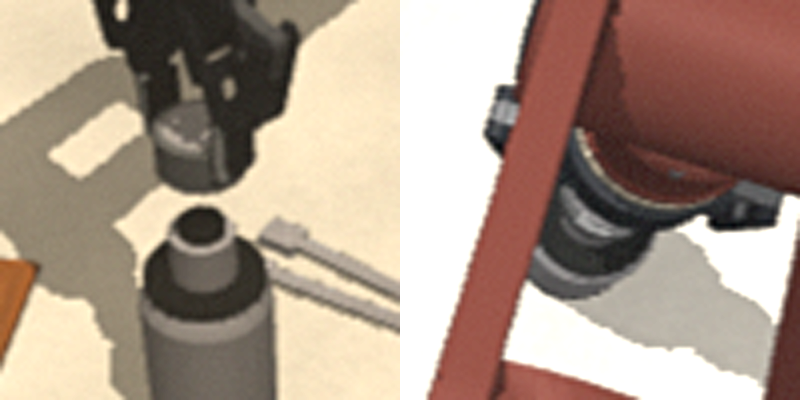

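The left crop shows the cap held level, with its bottom at about (288,148), above the plug at (288,156). I'll fit the cap's lower rim in the same camera for a relative check.

```bash
python3 - <<'E'
from h import *
s=cv2.imread("pics/s7.png"); t=cv2.imread("pics/t7.png");t0=cv2.imread("pics/top0.png")
s0=cv2.imread("pics/scene0.png")
for z in(.2145,.2165): print(z,circfit("scene",s,.522,-.083,z,.025,1,win=.008,ang=(-70,35)))
# same-type fit on the table: lower rim of cap & flask body for bias
print("cap0 rim",circfit("scene",s0,.428,.1995,.0,.025,1,win=.006,ang=(-70,60)))
print("flask foot",circfit("scene",s0,.5225,-.0842,.0,.04,1,win=.006,ang=(-50,60)))
print("ring scene",circfit("scene",s0,.5225,-.0842,.168,.0195,-1,win=.004,ang=(-60,90)))
print("ring top",circfit("top",t0,.5225,-.0842,.168,.0195,-1,win=.004))
print("collar top",circfit("top",t0,.5225,-.0842,.138,.036,1,win=.004,ang=(-60,120)))
print("cap top rim",circfit("top",t,.522,-.083,.2155,.025,1,win=.008,ang=(140,220)))
E
```

```text
0.2145 (array([ 0.5153, -0.081 ,  0.0291]), 21, 0.00031)
0.2165 (array([ 0.5171, -0.0796,  0.0291]), 21, 0.00023)
cap0 rim (array([0.4265, 0.1991, 0.0246]), 26, 0.00058)
flask foot (array([ 0.5166, -0.0884,  0.0427]), 22, 0.00041)
ring scene (array([ 0.5219, -0.0851,  0.019 ]), 26, 0.0003)
ring top (array([ 0.5219, -0.0844,  0.0195]), 72, 0.0004)
collar top (array([ 0.5228, -0.0833,  0.0352]), 36, 0.00053)Traceback (most recent call last):
  File "<stdin>", line 11, in <module>
  File "h.py", line 28, in circfit
    s=least_squares(lambda p:np.hypot(P[:,0]-p[0],P[:,1]-p[1])-p[2],[cx,cy,r],loss="soft_l1",f_scale=.0005)
    return func(*args, **kwargs)
    vector_fun = VectorFunction(
        fun_wrapped,
    ...<6 lines>...
        workers=workers
    )
    self._update_fun()
    ~~~~~~~~~~~~~~~~^^
    self.f = self.fun_wrapped(xp_copy(self.x))
             ~~~~~~~~~~~~~~~~^^^^^^^^^^^^^^^^^
    return np.atleast_1d(self.fun(x))
                         ~~~~~~~~^^^
    return self.f(x, *self.args, **self.kwargs)
           ~~~~~~^^^^^^^^^^^^^^^^^^^^^^^^^^^^^^
  File "h.py", line 28, in <lambda>
    s=least_squares(lambda p:np.hypot(P[:,0]-p[0],P[:,1]-p[1])-p[2],[cx,cy,r],loss="soft_l1",f_scale=.0005)
                                      ~^^^^^
IndexError: too many indices for array: array is 1-dimensional, but 2 were indexed
```

Request:
servo_tool --pt "40 0.5 -2 -15 0" --pt "40 0.5 -2 -30 0" --pt "40 0.5 -2 -40 0" --pt "40 0.5 -2 -44 0" --pt "40 0.5 -2 -44 0" --pt "40 0.5 -2 -47 0" --pt "40 0.5 -2 -49 0" --pt "40 0.5 -2 -51 0" --pt "40 0.5 -2 -51 0"

```text
time_s: 10.32
eef_pos: [0.523, -0.086, 0.1631]
tcp_rot: [-180.0, -0.0, 163.4]
wrist_force: [0.3, 0.5, -0.7]
grip_width: 0.573
grasp_force: 31.3
```

Request:
servo_tool --pt "40 0 0 -2 0" --pt "40 0 0 -4 0" --pt "40 0 0 -6 0" --pt "40 0 0 -8 0" --pt "40 0 0 -8 0" --pt "40 0 0 -8 0"

```text
time_s: 11.08
eef_pos: [0.5231, -0.086, 0.1552]
tcp_rot: [-180.0, 0.0, 163.4]
wrist_force: [0.2, -0.2, -0.5]
grip_width: 0.566
grasp_force: 31.3
```

Request:
servo_tool --pt "40 0 0 -1 0" --pt "40 0 0 -2 0" --pt "40 0 0 -2 0" --pt "60 0 0 -2 0" --pt "70 0 0 -2 0" --pt "85 0 0 -2 0" --pt "85 0 0 -2 0" --pt "85 0 0 10 0" --pt "85 0 0 30 0" --pt "0 0 0 50 0" --pt "0 0 0 50 0" --pt "0 0 0 50 0" --pt "0 0 0 50 0" --pt "0 0 0 50 0" --pt "0 0 0 50 0"

```text
time_s: 12.95
eef_pos: [0.5228, -0.086, 0.2047]
tcp_rot: [180.0, -0.1, 163.4]
wrist_force: [0.7, -0.0, 0.6]
grip_width: -0.0
grasp_force: 0.0
```

```bash
python3 - <<'E'
from h import *
s=robot.read_camera("scene");t=robot.read_camera("top");cv2.imwrite("pics/s8.png",s);cv2.imwrite("pics/t8.png",t)
g=cv2.cvtColor(s,cv2.COLOR_BGR2GRAY)
print(proj("scene",[[.522,-.0846,z] for z in(.138,.153,.179)]).round(1))
print("u=287 col 130..190",g[130:190,287])
print("row166",g[166,268:308])
E
```

```text
[[289.  167.6]
 [288.6 162.7]
 [287.9 154. ]]
u=287 col 130..190 [ 23  21  21  19  21  21  19  20  21  19  19  19  20  56 106 120 101  52
  44  51  50  49  48  62  83  84  85  85  85  77  55  51  37  38  37  39
  37  36  38  37  36  40  39  29  24  25  25  26  23  22  40  73  71  70
  70  63  53  51  53  53]
row166 [ 70  70  68  71 103  94  43  20  21  21  24  29  32  33  35  35  36  37
  35  37  36  39  38  38  37  37  36  36  36  31  27  24  25  26  24  26
  71  92  82  94]
```

View pics/s8.png

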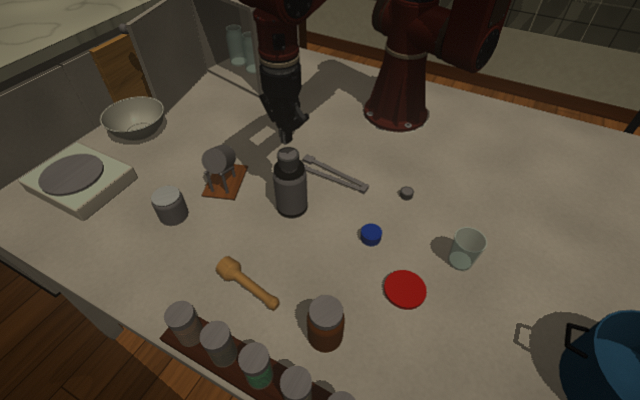

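The cap sits level on the neck at about (288,157). Now I'll press it with the closed fingertips, stepping down on force.

Request:
servo_tool --pt "0 0 1 -10 0" --pt "0 0 1 -18 0" --pt "0 0 1 -24 0" --pt "0 0 1 -26 0" --pt "0 0 1 -28 0" --pt "0 0 1 -28 0"

```text
time_s: 13.8
eef_pos: [0.5232, -0.0851, 0.1773]
tcp_rot: [-180.0, 0.0, 163.4]
wrist_force: [-0.4, 0.6, 0.5]
grip_width: -0.003
grasp_force: 0.0
```

Request:
servo_tool --pt "0 0 0 -1 0" --pt "0 0 0 -2 0" --pt "0 0 0 -3 0" --pt "0 0 0 -3 0"

```text
time_s: 14.3
eef_pos: [0.523, -0.085, 0.1741]
tcp_rot: [-180.0, -0.0, 163.4]
wrist_force: [0.3, 0.5, -0.4]
grip_width: 0.003
grasp_force: 0.0
```

Request:
servo_tool --pt "0 0 0 -1 0" --pt "0 0 0 -2 0" --pt "0 0 0 -3 0" --pt "0 0 0 -3 0"

```text
time_s: 14.8
eef_pos: [0.523, -0.085, 0.171]
tcp_rot: [-180.0, -0.0, 163.4]
wrist_force: [-0.4, -0.2, -0.0]
grip_width: -0.001
grasp_force: 0.0
```

Request:
servo_tool --pt "0 0 0 -1 0" --pt "0 0 0 -2 0" --pt "0 0 0 -3 0" --pt "0 0 0 -3 0"

```text
time_s: 15.3
eef_pos: [0.5234, -0.0851, 0.1697]
tcp_rot: [-180.0, 0.0, 163.4]
wrist_force: [-2.2, 0.5, 6.9]
grip_width: -0.003
grasp_force: 3.1
```

```bash
python3 - <<'E'
from h import *
s=robot.read_camera("scene");g=cv2.cvtColor(s,cv2.COLOR_BGR2GRAY)
for u in(284,287,290):print(g[140:180,u])
E
```

```text
[19 20 21 22 30 37 42 43 51 47 44 43 39 39 38 39 60 87 86 74 57 47 34 35
 35 36 37 36 36 37 39 37 31 24 24 23 24 23 22 26]
[21 21 22 22 20 21 19 21 21 21 21 22 23 24 24 26 40 66 85 79 62 51 34 37
 36 37 37 36 36 36 38 42 42 33 25 24 23 24 22 22]
[21 22 20 22 22 20 20 20 22 21 21 20 20 18 23 39 51 58 73 73 56 47 38 37
 36 38 37 37 38 37 36 40 43 30 25 23 25 23 21 22]
```

Request:
servo_tool --pt "0 0 0 -1 0" --pt "0 0 0 -2 0" --pt "0 0 0 -3 0" --pt "0 0 0 -4 0" --pt "0 0 0 -4 0"

```text
time_s: 15.98
eef_pos: [0.5235, -0.0851, 0.1659]
tcp_rot: [-180.0, 0.0, 163.4]
wrist_force: [-1.8, 0.9, 6.8]
grip_width: -0.004
grasp_force: 3.5
```

Request:
servo_tool --pt "0 0 0 -1 0" --pt "0 0 0 -2 0" --pt "0 0 0 -3 0" --pt "0 0 0 -4 0" --pt "0 0 0 -4 0"

```text
time_s: 16.6
eef_pos: [0.5241, -0.0853, 0.1631]
tcp_rot: [-180.0, 0.1, 163.4]
wrist_force: [-3.2, 0.3, 11.0]
grip_width: 0.001
grasp_force: 5.4
```

Request:
servo_tool --pt "0 0 0 -1 0" --pt "0 0 0 -2 0" --pt "0 0 0 -3 0" --pt "0 0 0 -3 0" --pt "0 0 0 -3 0"

```text
time_s: 17.23
eef_pos: [0.526, -0.0858, 0.1633]
tcp_rot: [-180.0, 0.4, 163.4]
wrist_force: [-4.6, 1.5, 21.5]
grip_width: -0.002
grasp_force: 10.3
```

The cap bottomed out at 7 mm of travel and 21 N, so it is home. Next I retract, open, and go above the cup with the jaw line along the stand's y axis. I use the half-turn equivalent (−2.5 rad) to stay clear of the joint 6 limit.

Request:
servo_tool --pt "0 0 0 20 0" --pt "0 0 0 60 0" --pt "60 0 0 90 -0.18" --pt "100 0 -20 90 -0.36" --pt "100 2 -35 90 -0.54" --pt "100 4 -50 90 -0.72" --pt "100 6 -70 90 -0.9" --pt "100 8 -85 90 -1.08" --pt "100 10 -100 90 -1.26" --pt "100 12 -120 90 -1.44" --pt "100 14 -135 90 -1.62" --pt "100 16 -150 90 -1.8" --pt "100 18 -165 90 -1.98" --pt "100 20 -180 90 -2.16" --pt "100 21 -195 90 -2.34" --pt "100 21 -201 90 -2.5" --pt "100 21 -201 90 -2.5" --pt "100 21 -201 90 -2.5"

```text
time_s: 19.48
eef_pos: [0.544, -0.2857, 0.247]
tcp_rot: [-180.0, 0.0, 20.3]
wrist_force: [0.4, 0.4, -0.4]
grip_width: 1.0
grasp_force: 0.0
```

```bash
python3 - <<'E'
from h import *
o=robot.get_obs();print(o["eef_pos"],o["tcp_rot"],o["joint_pos"].round(1))
s=robot.read_camera("scene");cv2.imwrite("pics/s9.png",s)
s0=cv2.imread("pics/scene0.png")
# cap home check: collar/cap rim
g=cv2.cvtColor(s,cv2.COLOR_BGR2GRAY);print(g[140:182,287])
print("cap rim home",circfit("scene",s,.522,-.0846,.172,.022,-1,win=.005,ang=(-70,100)))
# cup still same?
print(np.abs(s[140:205,198:250].astype(int)-s0[140:205,198:250]).mean())
E
```

```text
[ 0.54399669 -0.28574058  0.2469664 ] [-1.79972882e+02  7.36237875e-03  2.02918057e+01] [-34.3  10.1  92.5   0.   77.5  35.4]
[115 115 117 115 114 115 114 117 107  82  73  84  85  82  83  83  82  84
  86  87  85  79  62  53  38  37  39  39  39  38  38  39  37  28  27  26
  25  27  25  22  43  72]
cap rim home (array([ 0.5196, -0.0854,  0.0203]), 34, 0.00065)
3.873570019723866
```

Request:
servo_tool --pt "100 1 0 -40 0" --pt "100 1 0 -80 0" --pt "100 1 0 -115 0" --pt "100 1 0 -140 0" --pt "100 1 0 -160 0" --pt "100 1 0 -175 0" --pt "100 1 0 -185 0" --pt "100 1 0 -189 0" --pt "100 1 0 -189 0" --pt "100 1 0 -189 0" --squeeze 25

```text
time_s: 20.78
eef_pos: [0.5457, -0.2865, 0.0591]
tcp_rot: [179.9, -0.1, 20.2]
wrist_force: [0.3, 0.5, -0.1]
grip_width: 0.997
grasp_force: 0.0
```

Request:
servo_tool --pt "85 0 0 0 0" --pt "60 0 0 0 0" --pt "60 0 0 0 0" --pt "60 0 0 0 0" --pt "60 0 0 0 0" --pt "60 0 0 0 0"

```text
time_s: 21.52
eef_pos: [0.5456, -0.2864, 0.059]
tcp_rot: [179.9, -0.0, 20.2]
wrist_force: [-1.6, 0.5, 5.6]
grip_width: 0.757
grasp_force: 27.4
```

```bash
python3 - <<'E'
from h import *
o=robot.get_obs();print(o["wrist_force"],o["torque"])
s=robot.read_camera("scene");t=robot.read_camera("top");cv2.imwrite("pics/s10.png",s);cv2.imwrite("pics/t10.png",t)
E
```

```text
[-1.63156534  0.52795678  5.57540262] [ 0.04499284  0.23489698 -0.04066592]
```

The cup is gripped at 64 mm. Now I pivot it in the pads, moving the grasp in an arc around its lower rim, which rests against the cross bar.

Request:
servo_tool --pt "60 -4.5 -1.6 2 0" --pt "60 -9 -3.3 3.5 0" --pt "60 -14 -5 4.5 0" --pt "60 -18.5 -6.8 5.5 0" --pt "60 -18.5 -6.8 5.5 0"

```text
time_s: 22.25
eef_pos: [0.5296, -0.2924, 0.0654]
tcp_rot: [179.9, -0.4, 20.1]
wrist_force: [5.4, 4.2, 5.3]
grip_width: 0.758
grasp_force: 31.2
```

```bash
python3 - <<'E'
from h import *
o=robot.get_obs();print(o["wrist_force"],o["torque"])
s=robot.read_camera("scene");cv2.imwrite("pics/s11.png",s)
E
```

```text
[5.44704743 4.19345227 5.27948477] [ 0.79602127 -0.97513878 -0.06762398]
```

Request:
servo_tool --pt "60 -5 -1.8 0.7 0" --pt "60 -9.5 -3.5 1 0" --pt "60 -14.5 -5.2 0.7 0" --pt "60 -19.3 -7 0.5 0" --pt "60 -19.3 -7 0.5 0"

```text
time_s: 22.92
eef_pos: [0.5108, -0.2997, 0.0666]
tcp_rot: [179.8, -0.4, 20.1]
wrist_force: [5.6, 4.9, 7.7]
grip_width: 0.757
grasp_force: 34.5
```

```bash
python3 - <<'E'
from h import *
o=robot.get_obs();print(o["wrist_force"],o["torque"])
s=robot.read_camera("scene");cv2.imwrite("pics/s12.png",s)
# numeric look at cup area: brightness map of closed end disc (light grey) vs gripper(dark)
for f in("s0" ,"s10","s11","s12"):
    im=cv2.imread("pics/scene0.png" if f=="s0" else f"pics/{f}.png");g=cv2.cvtColor(im,cv2.COLOR_BGR2GRAY)
    print(f);print("\n".join("".join(" .:-=+*#%@"[min(9,v//13)] for v in r) for r in g[138:200:2,190:252]))
E
```

```text
[5.63181453 4.93952094 7.73590023] [ 0.81384186 -1.09426744 -0.0333139 ]
s0
%%%%%%%%%%%%%%%%%%%%%%%%%%%%%%%%%%%%%%%@@%%@@@@@@@@%%%%%%%%%%%
%%%%%%%%%%%%%%%%%%%%%%%%%%%%%%%%%%%@@@@%%%@%%%%%%@@@%%%%%%%%%%
%%%%%%%%%%%%%%%%%%%%%%%%%%%%%%%%%@@%%@%%%%%%%@%@%%%%%%%@%%%%%%
%%%%%%%%%%%%%%%%%%%%%%%%%%%%%%%##*###%%%%%%%%%%%%%%%%%@%%%%%%%
%%%%%%%%%%%%%%%%%%%%%%%%#**+==========+*#%%%%%%%%%%%%%%%%%%%%%
%%%%%%%%%%%%%%%%%%%%*+++++++=============+#%%%%%%%%%%%%%%%%%%%
%@%%%%%@%%%%%%%%#+++++++++++++=============+#@%%%%%%%%%%%%%%%%
%%%%@@%%%%%@@%*++++++++++++++++++==========-+#%%%%%%%%%%%%%%%%
%%%%%%@%%%@@%*++++++++++++++++++++======-----+%%%%%%%%%%%%%%%%
@@%%@@%@%@@%*++++++++++++++++++++++=---------=#%%%%%%%%%%%%%%%
@@%%@@@@@@@#++++++++++++++++++++++++=--------=#%%%%%%%%%%%%%%%
@%@@@@@@@@@#++++++++++++++++++++++++=------::*%%%%%%%%%%%%%%%%
@@@%@@@@@@@%*+++++++++++++++++++++++=:::::::+%%%%%%%%%%%%%%%%%
@@@@@@@@@@@@#+++++++++++++++++++++++-:::::::=+****####%%%%%%%%
%@@%@%%@@@@@@#+++++++++++++++++++++=:::::---==============#%%%
@%%@%%@@@%%%@%#*++++++++++++++++++=:::-==--:-===========-+%%%%
%%@%@@%@@@@%%@%%
[... 6099 characters left out ...]
%@@@@@@
@@@@@%@@@@@@@@@@%+-----=++====+==-----=+++==========-*%@@@@@@@
@@@@@@@@@@@@@@@@@#=--==+++====++==--=++++============%@@@@@@@@
@@@@@@@@@@@@@@@@%+----=++====++=----=+++============#@@@@@@@@@
@@@@@@@@@@@@@@%*=-----=+++==+==----=-=+============#@@@@@@@@@@
@@@@@@@@@@@@@@%*++-----=+===++=----=-=====+======-*%@@@@@@@@@@
@@@@@%@@@@@@@@#+++=--=-=====++++=-----===+======-*%@@@@@@@@@@@
%@@@@@@@@@@@@#+====+==-===++++++++=-=-==++=====-=%@@@@@@@@@@@@
%%%@@@%@@@@@#+=+==+++=====+++++++++=-===+=====-=#@@@@@@@@@@@@@
@%@@@@@@@@@#+=+=++++++===+++++++++++==+++======#@@@@@@@@@@@@@@
@@@@%@@@@@@#+===-----=========+++++==+++=====-*%@@@@@@@@@@@@@@
%%@@@@@@@@@@@@@@@@@@@@%%#*****++===----=====-*%@@@@@@@@@@@@@@@
```

The closed end's outline flattens from frame to frame, so the cup is pivoting as intended. I continue.

Request:
servo_tool --pt "60 -5 -1.8 0 0" --pt "60 -9.5 -3.5 -0.5 0" --pt "60 -14 -5 -1 0" --pt "60 -18 -6.6 -1.5 0" --pt "60 -18 -6.6 -1.5 0"

```text
time_s: 23.6
eef_pos: [0.4921, -0.3073, 0.0647]
tcp_rot: [179.8, -0.3, 20.1]
wrist_force: [3.2, 1.5, 5.5]
grip_width: 0.752
grasp_force: 33.5
```

```bash
python3 - <<'E'
from h import *
o=robot.get_obs();print(o["wrist_force"],o["torque"])
s=robot.read_camera("scene");cv2.imwrite("pics/s13.png",s);g=cv2.cvtColor(s,cv2.COLOR_BGR2GRAY)
print("\n".join("".join(" .:-=+*#%@"[min(9,v//13)] for v in r) for r in g[130:190:2,185:252]))
E
```

```text
[3.20425036 1.49005668 5.54360009] [ 0.33908484 -0.88541279  0.01496638]
%%%#+++=:.....:...::.....:-:....::.........::......-+-:......+%@@@@
%%%@@*++=:......::.......=++========---:............::.......*@@@@@
%@%@@*+++=:.............:===============-:...................*%@@@@
%%%%@@*+++=------:......-+++++++++========--:..............:*%@@@@@
%%%%%%*++++++++++=:...:=*##############*+====-:............+%@@@@@@
@@%%@@@*+++++++++++-:-=*#*################**#*+-.......--:=#@@@@@@@
%%%%@@@*+++++++++++-:-=******#################+-:::....=%@@@@@@@@@@
%%@@@@@*++++++++++++-:-=+*#*################+=-:-=-:...-#@@@@@@@@@@
@@@@@@@#++++++++++++=::-:-+**############*+-----:-=-:..:#@@@@@@@@%@
@@@@@@@@@%++++++++++++==-:::-=++****+=----------:-=-:..*%@@@@@@@@@@
@@@@@@@@%%*++++++++++++==---::---------------------=-:=#@@@@@@@@@@@
@@@@@@@@*++++++++++++++++++=-::------------------:-=-=#%@@@@@@@%@@@
@@@@@@@@#+++++++++++++++++++-::--------------------::-=#%@@@@%@@@@@
@@@@@@@@@@%*+++++++++++++++++-:--------------------::-++#%@@@@@%@@@
@@@@@@@@@@@@%#*+*##*+++++++++=-:---------------------=+++#@@@@@@%%@
@@@@@@@
[... 312 characters left out ...]
-:-===========-*%@@@
@@@@@@@@@@@@@@@@@@@%%#+=---++=+-----:--====--:--============-=%@@@@
@@@@@@@@@@@@@@@@@@%**+--*%@#+=----======----------===========#@@@@@
@@@@@@@@@@@@@@@@@@@%*---#@#=---====**=--===------===========#@@@@@@
@@@@@@@@@@@@@@@@@@@@@*=-++=--==+====----==---===-=========-*%@@@@@@
@@@@@@@@@@@@@@@@@@@@@%+-----==+========----=++===========-*%@@@@@@@
@@@@@@@@@@@@@@@@@@@@@@#=--==+++====++=---=++============-=%@@@@@@@@
@@@@@@@@@@@@@@@@@@@@@%+----=++====+++----=+++============#@@@@@@@@@
@@@@@@@@@@@@@@@@@@@%*=-----=++=====----=--=+====+=======#@@@@@@@@@@
@@@@@@@@@@@%@@@@@@@%*++=---==+===++=----=-=====+======-*@@@@@@@@@@@
@@@@@@@@@@@@@%@@@@@#++==--=-====+++++=----====+======-*%@@@@@@@@@@@
```

The cup is nearly mouth-down. I'll lift it and square its rim lightly on a clear patch of table at about (0.40,-0.26).

Request:
servo_tool --pt "60 0 0 15 0" --pt "60 0 0 40 0" --pt "60 -20 10 60 0" --pt "60 -50 25 60 0" --pt "60 -75 38 60 0" --pt "60 -92 47 55 0" --pt "60 -92 47 30 0" --pt "60 -92 47 0 0" --pt "60 -92 47 -20 0" --pt "60 -92 47 -32 0" --pt "60 -92 47 -36 0" --pt "60 -92 47 -36 0"

```text
time_s: 25.15
eef_pos: [0.3973, -0.2596, 0.0269]
tcp_rot: [180.0, 0.0, 20.2]
wrist_force: [0.5, -1.1, -1.6]
grip_width: 0.756
grasp_force: 33.1
```

Request:
servo_tool --pt "60 0 0 -2 0" --pt "60 0 0 -4 0" --pt "60 0 0 -6 0" --pt "60 0 0 -6 0"

```text
time_s: 25.65
eef_pos: [0.3971, -0.2593, 0.0206]
tcp_rot: [-180.0, 0.0, 20.2]
wrist_force: [0.2, -0.1, -1.3]
grip_width: 0.751
grasp_force: 33.1
```

Request:
servo_tool --pt "60 0 0 -2 0" --pt "60 0 0 -4 0" --pt "60 0 0 -6 0" --pt "60 0 0 -6 0"

```text
time_s: 26.15
eef_pos: [0.3974, -0.2602, 0.0188]
tcp_rot: [-179.9, 0.1, 20.2]
wrist_force: [-10.3, 5.3, 29.5]
grip_width: 0.75
grasp_force: 35.1
```

Request:
servo_tool --pt "60 0 0 4 0" --pt "60 0 0 4 0" --pt "80 0 0 4 0" --pt "100 0 0 4 0" --pt "100 0 0 4 0" --pt "100 0 0 4 0" --pt "60 0 0 4 0" --pt "60 0 0 4 0" --pt "60 0 0 4 0" --pt "60 0 0 4 0" --pt "60 0 0 4 0" --pt "60 0 0 4 0"

```text
time_s: 27.65
eef_pos: [0.3975, -0.2596, 0.0189]
tcp_rot: [180.0, -0.0, 20.2]
wrist_force: [0.2, 0.0, 2.2]
grip_width: 0.745
grasp_force: 27.6
```

```bash
python3 - <<'E'
from h import *
o=robot.get_obs();print(o["wrist_force"],o["torque"],o["eef_pos"])
s=robot.read_camera("scene");t=robot.read_camera("top")
cv2.imwrite("pics/s14.png",s);cv2.imwrite("pics/t14.png",t)
c=[.398,-.2596]
for z,r,a in((.072,.032,(-80,90)),(0.,.032,(-60,80))):
    try: print(z,circfit("scene",s,*c,z,r,1 if z==0 else -1,win=.007,ang=a),circfit("scene",s,*c,z,r,-1 if z==0 else 1,win=.007,ang=a))
    except Exception as e: print(e)
u,v=proj("scene",[*c,.04])[0].astype(int);print(u,v);g=cv2.cvtColor(s,cv2.COLOR_BGR2GRAY)
print("\n".join("".join(" .:-=+*#%@"[min(9,x//13)] for x in r) for r in g[v-26:v+28:2,u-34:u+34]))
u,v=proj("top",[*c,.07])[0].astype(int);print(u,v);g=cv2.cvtColor(t,cv2.COLOR_BGR2GRAY)
print("\n".join("".join(" .:-=+*#%@"[min(9,x//13)] for x in r) for r in g[v-30:v+30:2,u-34:u+34]))
E
```

```text
[0.16073454 0.0497398  2.21477089] [-0.07034337 -0.09568147 -0.05049581] [ 0.39752956 -0.25963129  0.01888719]
too many indices for array: array is 1-dimensional, but 2 were indexed
too many indices for array: array is 1-dimensional, but 2 were indexed
261 146
+++=-.....::::::.............................::--------:=#%%%%%%%%%%
++++=:...::::-==-............................::::::....:*%%%%%%%%%%%
+++++-:......:=++=-.........................:+*+::......*@%%%%%%%%%%
+++++=:.......-++++=:........................+%#=::.....*%%%%%%%%%%%
++++++=:......:=+++-..........................*@@#=.....*%%%%%%%%%%%
+++++++-.......:-=-:...--:....................-*%%=....:*@%%%%%%%%%%
+++++++=:.....:.......-++==-=-----::::..........+#=....:#@%%%%%%%%%%
#+++++++=:...........:-==--------=--=-:................-#%%%%%%@%%%@
+++++++++=-----:......:------==------==--:............:*@%%%%%%%%%%%
+++++++++++++++=-.:--:=**********+==------:...........+%@@%%%%%%%%%@
@%#*++++++++++++=::--..=*************++*+=-:.....:**++#%%%%%%%%%%%%%
@@@#+++++++++++++-:--:.:-=+++*********++=--:-=:..:*@@%%%%%%%%%%%%%%@
@@#++++++++
[... 2401 characters left out ...]
------::::
@@@@@@@@@@@+::-=++=++++--:.....::::::::::::::::::::::----------::.::
@@@@@@@@@@@@=.:-==-::-:::::-==:::::::::::::::::::::::---------::.:..
@@@@@@@@@@@@%+-..:::-**+==--=-::::::::::.:::::::::::----------:....:
@@@@@@@@@@@@@@@%#*#+********-::::::::::::::::::::::----------:......
@@@@@@@@@@@@@@@@@@@********-::.:::::::::::::::::::----------:::.....
@@@@@@@@@@@@@@@@@@@%******-:::::::::::::::::::.::------------::::...
@@@@@@@@@@@@@@@@@@@@@%#*+-::.::::.::.:::::::.:::-----------+**++--::
@@@@@@@@@@@@@@@@@@@@@@@@=::::::::::::::::::::::-----------+*********
@@@@@@@@@@@@@@@@@@@@@@@=.::::::::::::::.::::::----------=+**********
@@@@@@@@@@@@@@@@@@@@@@=:.:::::::::::::::::::------------=+**********
```

```bash
python3 - <<'E'
from h import *
s=cv2.imread("pics/s14.png");t=cv2.imread("pics/t14.png");s0=cv2.imread("pics/scene0.png")
def edge(n,im,c,z,r,ang):
    g=cv2.GaussianBlur(cv2.cvtColor(im,cv2.COLOR_BGR2GRAY),(0,0),.6).astype(float);P=[]
    for th in np.radians(np.arange(*ang,4)):
        rr=np.arange(r-.012,r+.012,.0003);X=np.c_[c[0]+rr*np.cos(th),c[1]+rr*np.sin(th),0*rr+z];uv=proj(n,X)
        d=np.gradient(map_coordinates(g,[uv[:,1],uv[:,0]],order=1));k=d.argmax()
        if d[k]>1:P.append(X[k,:2])
    P=np.array(P)
    q=least_squares(lambda p:np.hypot(P[:,0]-p[0],P[:,1]-p[1])-r,c,loss="soft_l1",f_scale=.0007)
    return q.x.round(4),len(P),np.abs(q.fun).mean().round(5)
c=[.398,-.2596]
print("cup scene foot",edge("scene",s,c,0,.032,(-5,80)))
print("cap0 scene foot (ref .428,.1995)",edge("scene",s0,[.428,.1995],0,.025,(-5,80)))
for a in((150,185),(145,195),(155,200)):print("cup top",edge("top",t,c,.072,.032,a))
E
```

```text
cup scene foot (array([ 0.391 , -0.2645]), 22, np.float64(0.00074))
cap0 scene foot (ref .428,.1995) (array([0.4267, 0.1983]), 22, np.float64(0.0005))
cup top (array([ 0.3975, -0.2621]), 3, np.float64(0.00055))
cup top (array([ 0.3933, -0.223 ]), 4, np.float64(0.00097))
cup top (array([ 0.3999, -0.2605]), 1, np.float64(0.0))
```

The cup now stands mouth-down, but it may sit about 5 mm off in the pads along the stand's x. I'll move it 30 mm clear, set it down, and regrip at 90° so it gets centred on both axes.

Request:
servo_tool --pt "60 0 0 8 0" --pt "60 -15 0 10 0" --pt "60 -30 0 10 0" --pt "60 -30 0 3 0" --pt "60 -30 0 -1 0" --pt "60 -30 0 -1 0" --pt "100 -30 0 1 0" --pt "100 -30 0 1 0" --pt "100 -30 0 1 0" --pt "100 -30 0 1 0.17" --pt "100 -30 0 1 0.34" --pt "100 -30 0 1 0.51" --pt "100 -30 0 1 0.68" --pt "100 -30 0 1 0.85" --pt "100 -30 0 1 1.02" --pt "100 -30 0 1 1.2" --pt "100 -30 0 1 1.38" --pt "100 -30 0 1 1.57" --pt "100 -30 0 1 1.57" --pt "100 -30 0 1 1.57"

```text
time_s: 30.25
eef_pos: [0.3672, -0.2594, 0.0195]
tcp_rot: [-180.0, -0.0, 110.0]
wrist_force: [-0.2, -0.4, -0.8]
grip_width: 1.003
grasp_force: 0.0
```

Request:
servo_tool --pt "85 0 0 0 0" --pt "60 0 0 0 0" --pt "60 0 0 0 0" --pt "60 0 0 0 0" --pt "60 0 0 0 0" --pt "60 0 0 0 0" --pt "60 0 0 0 0"

```text
time_s: 31.12
eef_pos: [0.3674, -0.2596, 0.0199]
tcp_rot: [180.0, 0.0, 110.1]
wrist_force: [-1.0, -0.5, 2.8]
grip_width: 0.745
grasp_force: 27.9
```

Request:
servo_tool --pt "60 0 0 40 0" --pt "60 0 0 90 0" --pt "60 0 0 140 0" --pt "60 0 0 185 0" --pt "60 10 12 205 0" --pt "60 40 45 205 0" --pt "60 75 85 205 0" --pt "60 110 124 205 0" --pt "60 140 157 205 0" --pt "60 155 174 205 0" --pt "60 155 174 205 0" --pt "60 155 174 205 0" --pt "60 155 174 205 0"

```text
time_s: 32.75
eef_pos: [0.5215, -0.0862, 0.2243]
tcp_rot: [-180.0, -0.0, 110.0]
wrist_force: [-0.3, -0.9, -0.7]
grip_width: 0.748
grasp_force: 28.8
```

```bash
python3 - <<'E'
from h import *
s=robot.read_camera("scene");t=robot.read_camera("top");o=robot.get_obs();e=o["eef_pos"];print(e,o["grip_width"])
cv2.imwrite("pics/s15.png",s);cv2.imwrite("pics/t15.png",t)
g=cv2.cvtColor(s,cv2.COLOR_BGR2GRAY)
print("pred mouth",proj("scene",[[e[0]+.032*np.cos(a),e[1]+.032*np.sin(a),e[2]-.02] for a in np.radians([-55,35,125])]).round(1).tolist())
print("\n".join("".join(" .:-=+*#%@"[min(9,x//13)] for x in r) for r in g[100:180:2,255:321]))
E
```

```text
[ 0.52176255 -0.08620652  0.22463032] 0.7437418279647863
pred mouth [[271.8, 145.7], [287.5, 154.3], [301.3, 143.6]]
%%%%%%%%%%%%%%%*:..:----:..............-=+++++++++++++++++++++++++
%%%%%%%%%%%%%%@%+.:----::..............:=+++=++++++++++++++++++++=
%%%%%%%%%%%%%%#*-.:----:...............-=+++++++++++++++++++++++*%
%%%%%%%%%%%%#=..:-=---:::.......:...:-==++++++++++++++++++++++*%%@
%%%%%%%%%%%%+...:-----:.:..........::-==++++++++++++++++++++#@@@%%
%%%%%%%%%%%%*-...:::::......:--:..:+****++++++++++++++++*%@@@@@%%%
%%%%%%%%####*=....::::......:::...:+******++++++++++++*%@@@%@@@@%%
%%%%##*======-....::::............-+********++++++++*%@@@@@@@%%%%%
##*=======+=+-:.................:-+**********+++*%@@@@@@@@@@@@@@@@
==============:......:.........:=***********++*%@@@@%@@@@@@@@@@@@@
=+============-................:+**********+=*%@@@%@@@@@@@@@@@@@@@
=+=++=========-................:=*********+--+%@%@@@@@@@@@@%@@@@@%
==+=++====+##+-:...............:+*****++=----+%@%%%%%%@@@@@@@@@@@@
+++====+#%%%%%#-...............:=++=---------=#@@@@@@@@%@@@@@@@@@@
++==+*#%%%%%%%%+...::::::......:-------------
[... 996 characters left out ...]
==++*+=-+%@#***********+#%%%%%
++++++++++++++++*%@@@@#-:----======+**+===-::=+=---=+*********#%%%
++++++++++++++++#@@@%+:.::--==========---::::..=*#*+=---=-=+*****#
+++++++++++++++++#%*-..:::::::::::::::::::::::..-*%%%%**#%#*+==+**
++++++++++++++++++=-...::::::::::::::::::::::...:+#*#%%%%%%@%%#*+=
++++++++++++++++++=.....::::::::::::::::::::.....-+*****#%%%%%%@@@
++++++++++++++++++=:.......::::::::::::-::.......:-==+*********#%%
++++++++++++++++++-:.........::::::::::.........:-=##*+====+******
+++++++++++++++++==-:...................:.::...:-==*%@%%#***+==+**
+++++++++++++++++===-:.......:...............:=+==-+%%%%%%%@@@#**+
+++++++++++++++++=-===+=:................:-==+++==-+%@%%%%%%%%@@@@
```

The cup's silhouette matches the prediction: sides at u=271.5 and 301, rim bottom at about v=154. It is centred over the cap, so I lower it.

Request:
servo_tool --pt "60 0 1 -12 0" --pt "60 0 1 -24 0" --pt "60 0 1 -30 0" --pt "60 0 1 -34 0" --pt "60 0 1 -38 0" --pt "60 0 1 -42 0" --pt "60 0 1 -42 0"

```text
time_s: 33.72
eef_pos: [0.5221, -0.0844, 0.1824]
tcp_rot: [-180.0, -0.0, 110.1]
wrist_force: [0.3, -0.5, -0.8]
grip_width: 0.746
grasp_force: 28.8
```

Request:
servo_tool --pt "60 0 0 -5 0" --pt "60 0 0 -10 0" --pt "60 0 0 -15 0" --pt "60 0 0 -19 0" --pt "60 0 0 -21 0" --pt "60 0 0 -21 0"

```text
time_s: 34.48
eef_pos: [0.5222, -0.0844, 0.1615]
tcp_rot: [-180.0, -0.0, 110.1]
wrist_force: [0.1, 0.7, -1.0]
grip_width: 0.74
grasp_force: 28.8
```

Request:
servo_tool --pt "60 0 0 -1 0" --pt "60 0 0 -2 0" --pt "60 0 0 -2 0" --pt "80 0 0 -2 0" --pt "100 0 0 -2 0" --pt "100 0 0 -2 0" --pt "100 0 0 10 0" --pt "100 0 0 30 0" --pt "100 0 0 55 0" --pt "0 0 0 62 0" --pt "0 0 0 62 0" --pt "0 0 0 62 0" --pt "0 0 0 62 0" --pt "0 0 0 62 0"

```text
time_s: 36.22
eef_pos: [0.5218, -0.0843, 0.2229]
tcp_rot: [-179.9, -0.1, 110.1]
wrist_force: [-0.1, 0.1, -0.7]
grip_width: -0.0
grasp_force: 0.0
```

```bash
python3 - <<'E'
from h import *
s=robot.read_camera("scene");o=robot.get_obs();e=o["eef_pos"];print(e,o["grip_width"],o["wrist_force"])
cv2.imwrite("pics/s16.png",s);g=cv2.cvtColor(s,cv2.COLOR_BGR2GRAY)
for z in(.21,.138): print(z,proj("scene",[[.522+.032*np.cos(a),-.0846+.032*np.sin(a),z] for a in np.radians([-55,35,125,215])]).round(1).tolist())
print("\n".join("".join(" .:-=+*#%@"[min(9,x//13)] for x in r) for r in g[120:190:2,255:321]))
E
```

```text
[ 0.52198552 -0.0843633   0.22309523] -9.220813501899419e-05 [ 0.00584428 -0.81212503 -0.99587978]
0.21 [[272.2, 144.1], [287.9, 152.7], [301.8, 142.0], [286.2, 133.9]]
0.138 [[275.1, 168.6], [289.9, 177.2], [302.9, 166.5], [288.2, 158.4]]
======++=========-.................:-++++=++*%@@@@@%%@@%%@%%@%%@@@
+==+============++=:...............:-+++++#%@@%%%%@@@@@@@@@@%@@%@%
=++=+++====+*+===++=-:............---=*#%@%%%%%%%%%%%%@@@@@@%@%%@@
++=++===+#%%%%#**+==++++=-:......-=--*#%%%%%%%%%%@@@@@@@@@@@@@@@@@
+++=++*#%%%%%%%%%%#+=+++=-:......:=--==#%%%%%%%%%%%%@@@@@@@@@@@@@@
+++*#%%%%%%%%%%%%%%%*++++=:......:---=+#%%%%%@%%%%@%@@@@@@@@@@@@@%
*%@@@%%%%%%%%%%%%*+===+++=:......:---+#%%%%%%%%%%%@%%%@@@@@@@@%@@@
@%@%%%%%%%%%%%#*++=++++++=:......:-=+#%%%%%%%@%%%%%%@@@@@@@@@%%@@@
%%%%%%%%%%%#*+=++++++++===----:::-==+****#%%%%%@%%%%%%%@@@@@@@%%@%
%%%@%%@@%*+=++++++++=------=-----+**********#%@@%%%%%@@%@@@@@%%%%@
@@@@%%*+++++++++++==--=-----------+***********%@@%%%%%%@@%%%%@%%%%
%%%*+++++++++++++==-------=======+*************#%%%%%@%%%%@%%@@%%%
+++++++++++++++++=-----==+*********************#%%%%%%%%
[... 784 characters left out ...]
=----------::-+*****#%%%%%%%@@
+++++++++++++++#@@*:::----------=====--=-------:.:-==+*********#%%
++++++++++++++++#%+:.:----------====------=---:.:-=##*+====+******
+++++++++++++++++=--:..:---------====-==-=-::..:-==+%%%%#***+==+**
+++++++++++++++++===-:....:-----===----:::..::=====+%%%%%@%@%%#**+
+++++++++++++++++=======::................:-=+++==-+%%%%%%%%%%%@@%
++++++++++++++++++--==+++++=----::----==++++++===--+%%%%%%%%%%%%%%
++++++++++++++++++=::-===++++++++++++++++++++==----=#%%%%%%%%%%%%%
*****+++++++++++++=------===++++++++++++=====------=#@%%%%%%%%%%%%
@@@@@@#+++++++++++=-:----------=======--=----------=#%%%%%%%%%%%%%
@%%%%@%#+++++++++++-:----------=-==-=-===-=--------=#%%%%%%%%%%%%%
```

The cup rests level on the collar: top rim near v=152, lower rim near v=177, both as predicted. I'll press it home.

Request:
servo_tool --pt "0 0 0 -8 0" --pt "0 0 0 -14 0" --pt "0 0 0 -18 0" --pt "0 0 0 -20 0" --pt "0 0 0 -22 0" --pt "0 0 0 -23 0" --pt "0 0 0 -23 0"

```text
time_s: 37.15
eef_pos: [0.5224, -0.0845, 0.2009]
tcp_rot: [180.0, 0.0, 110.1]
wrist_force: [0.4, 1.0, 0.7]
grip_width: 0.001
grasp_force: 0.0
```

Request:
servo_tool --pt "0 0 0 -1 0" --pt "0 0 0 -2 0" --pt "0 0 0 -3 0" --pt "0 0 0 -4 0" --pt "0 0 0 -4 0"

```text
time_s: 37.78
eef_pos: [0.5229, -0.0846, 0.1984]
tcp_rot: [179.9, 0.1, 110.1]
wrist_force: [-1.5, 0.7, 6.2]
grip_width: -0.005
grasp_force: 3.0
```

Request:
servo_tool --pt "0 0 0 -1 0" --pt "0 0 0 -2 0" --pt "0 0 0 -3 0" --pt "0 0 0 -4 0" --pt "0 0 0 -4 0"

```text
time_s: 38.4
eef_pos: [0.5231, -0.0846, 0.1949]
tcp_rot: [179.9, 0.1, 110.1]
wrist_force: [-2.6, 0.2, 9.0]
grip_width: 0.003
grasp_force: 3.9
```

Request:
servo_tool --pt "0 0 0 -1 0" --pt "0 0 0 -2 0" --pt "0 0 0 -3 0" --pt "0 0 0 -4 0" --pt "0 0 0 -4 0"

```text
time_s: 39.02
eef_pos: [0.5253, -0.0852, 0.195]
tcp_rot: [179.6, 0.3, 110.1]
wrist_force: [-4.2, 0.4, 19.3]
grip_width: 0.002
grasp_force: 9.7
```

It bottomed out at the expected home height, at 19 N. I retract, check, and hand in.

Request:
servo_tool --pt "0 0 0 10 0" --pt "0 0 0 50 0" --pt "0 0 0 90 0" --pt "0 0 0 90 0" --pt "0 0 0 90 0" --pt "0 0 0 90 0"

```text
time_s: 39.78
eef_pos: [0.5211, -0.0841, 0.2765]
tcp_rot: [-179.8, -0.1, 110.1]
wrist_force: [-1.1, -0.1, -0.8]
grip_width: -0.004
grasp_force: 0.0
```

```bash
python3 - <<'E'
from h import *
s=robot.read_camera("scene");s0=cv2.imread("pics/scene0.png")
print("cup top",circfit("scene",s,.522,-.0846,.204,.032,-1,win=.005,ang=(-60,130)))
print("body change",np.abs(s[185:220,270:312].astype(int)-s0[185:220,270:312]).mean())
g=cv2.cvtColor(s,cv2.COLOR_BGR2GRAY);print(g[145:185,288],proj("scene",[[.522+.032*np.cos(.61),-.0846+.032*np.sin(.61),z] for z in(.204,.132)]))
print(robot.hand_in(),robot.get_obs()["time_s"])
E
```

```text
cup top (array([ 0.5235, -0.0834,  0.0302]), 30, 0.0003)
body change 1.100453514739229
[82 81 82 81 81 81 81 83 83 79 59 49 49 49 50 50 50 51 50 50 51 51 51 51
 50 51 51 52 51 51 52 51 53 48 31 21 29 55 68 67] [[288.09553799 154.83977338]
 [290.0212313  179.13541199]]
the job is handed in; nothing more can be done
the job is handed in; nothing more can be done
```

I capped the flask, pressed the cap home, set the cup mouth-down over it and pressed that home too, then handed in at about 40 s; the final camera check showed the cup centred to about 2 mm at its home height and the flask unmoved, but the hand-in returned no verdict.

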